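Make up a sash counterweight on the spring scale

TASK

Make up the counterweight for a sash: add iron pieces from the plywood tray to the spring scale's pan, or take pieces off, until the pan hangs still with its pointer within the height of the black target clip on the gauge. Set pieces down gently, leave the clip where it is set, leave the iron you do not use lying in the tray or on the bench, and do not disturb the bottle, the pot or the scraper.

Things in the scene. Friction and masses are not known exactly. Their poses are not given: they have to be found in the camera images.
- scale: Fixed spring scale: a grey base 150 x 170 x 40 mm (x, y, z) on the bench, the sprung pan over it and, at its +x side, an upright white gauge plate 4 mm thick, 62 mm wide (y from -65 to -3 mm), 170 mm high, at x = 130 mm. Origin: centre of the base's underside on the bench; the pan's centre is straight above.
- pan: The scale's aluminium pan, flat floor 200 x 270 mm (x, y), rim 8 mm above the floor. Origin: centre of the floor's upper surface; same yaw as the scale. It only moves straight up and down: 150 mm above the bench when empty, sinking 80 mm per kg (soft spring 122 N/m, damped), with a stop 90 mm down. bar_a lies on it at the start.
- pointer (a point): Tip of the pan's pointer, a steel strip 3 mm thick at the pan's +x side, level with the pan's floor (142 mm in x and 13 mm in y from the pan's origin); it moves up and down with the pan beside the gauge plate.
- target (a point): Centre of the black target clip on the gauge plate, 30 x 26 x 12 mm (12 mm high), next to the pointer's path. It is preset at a height of 80 to 98 mm and slides stiffly up and down: leave it alone. The pointer's tip must come to rest within its height, that is within 6 mm above or below this point.
- tray: Fixed shallow plywood tray 200 x 290 mm (x, y), walls 5 mm thick, 22 mm high, floor 5 mm above the bench. Origin: centre of the underside. Spare iron lies in it side by side, roughly along x, in rows about 66 mm apart in y.
- bar_a: Dark iron sash weight: a 120 x 28 x 24 mm bar (x, y, z) with a 30 mm long, 24 mm wide, 8 mm thick hanging eye on its +x end (150 mm long in all). Origin: centre of the 120 mm bar's underside; x along the bar, z up. Cored inside: its mass is hidden, anywhere from 0.26 to 0.54 kg, and the two bars differ. Starts on the pan.
- bar_b: Dark iron sash weight: a 120 x 28 x 24 mm bar (x, y, z) with a 30 mm long, 24 mm wide, 8 mm thick hanging eye on its +x end (150 mm long in all). Origin: centre of the 120 mm bar's underside; x along the bar, z up. Cored inside: its mass is hidden, anywhere from 0.26 to 0.54 kg, and the two bars differ. Starts in the tray.
- block_long: Dark iron makeweight block 90 x 30 x 22 mm (x, y, z), about 0.2 kg (up to a twentieth more or less). Origin: centre of the underside; x along it, z up. Starts in the tray.
- block_short_a: Dark iron makeweight block 60 x 30 x 22 mm (x, y, z), about 0.1 kg (up to a twentieth more or less). Origin: centre of the underside; x along it, z up. Starts in the tray.
- block_short_b: Dark iron makeweight block 60 x 30 x 22 mm (x, y, z), about 0.1 kg (up to a twentieth more or less). Origin: centre of the underside; x along it, z up. Starts in the tray.
- bottle: Bystander: upright amber glass bottle, 54 mm across, 170 mm high, standing between tray and scale. Origin: centre of the underside.
- pot: Bystander: white ceramic pot, 70 mm across, 70 mm high, standing beyond the bottle. Origin: centre of the underside.
- scraper: Bystander: flat scraper 200 mm long lying on the bench beyond the work. Origin: near its middle, underside; x along it.
Not all that is in view belongs to the job. What is shaped like the block_long but pink, purple or yellow is not meant.

How it is judged:
By the outcome, as a careful person would: the job done as asked, in the order asked, and still so for the second after the job is handed in, with the robot touching nothing.
It also fails if it takes over 72 s, if anything falls off the work surface, if the arm or the gripper's body presses on something with over 40 N, if the wrist force passes 120 N, or if a joint passes its speed limit or range.

ROBOT

A 6-joint arm with a two-finger parallel gripper is mounted at the origin on the work surface. World frame = base frame: x ahead of the robot, y to its left, z up, the work surface at z = 0. Lengths are in mm, angles in rad, forces in N, time in s.
With the tool pointing down it reaches from about 300 to 875 mm from the base axis. Payload 6.4 kg.
Tool frame: the origin (TCP) lies between the finger pads; the fingertips stand 11 mm ahead of it and the grasp point (between the pads) lies 8 mm behind it (tip_extent is the distance from the TCP to the fingertips, in mm); z points along the fingers, y is the line along which they close (so a half turn about z gives the same grasp; the last joint's range is limited). The gripper opens to 85 mm and grips with 20 to 120 N. Pads are 22 mm wide; open, the fingers measure 114 mm over their backs; the gripper's body (76 mm by 85 mm) begins 54 mm behind the grasp point. The pads swing forward as they close: fully open they stand 13 mm farther back than shut.
Start: joints at [0.998, 0.181, 1.607, -0, 1.354, -0.206], TCP at [206.202, 536.77, 242.288] pointing down, gripper open.
Joint ranges: [-2.99, 2.99], [-0.89, 2.07], [0.3, 2.58], [-1.14, 4.28], [0, 2.63], [-3.12, 3.12]. Speed limits (rad/s): [2.57, 2.57, 3.01, 3.14, 3.14, 3.14].

INTERFACE

Orientations are given as a rotation vector (axis times angle).
In Python, from rig import * gives the robot as it stands.
- The arm moves only by the tool servo_tool, never from a script. Its argument "deltas" is a list of rows, each a list of 4 numbers: the shift along the tool's x, y, z in mm, then the turn about the tool's z in rad. A call has exactly 5 rows; each row shifts and turns the commanded pose from where the row before left it, along the tool's axes as they then stand; what a row does not reach is not made up. A row lasts 1/10 s, in which the tool goes at most 50 mm and 8.59 degrees, less where a joint would pass 70% of its speed; a pose out of reach is approached as far as the arm can. A call with a gripper value outside its range is refused whole. "fingers" is the opening in per cent of the stroke, from 0 (shut) to 100 (fully open), set as the call begins (left out, the last holds). The fingers move at their own pace and stop on an object; "squeeze" is the grip in N (left out, the last holds). Time passes only in rows, so rows that do not move let the fingers close, or fill a call up. It gives the time, the measured TCP pose, the force, the opening and the grip force at its end, in the units of the state.
- state(): the state, without advancing time (a new reading comes with each control period).
- camera(name): name is "side" or "top" or "wrist"; returns (picture, depth): 480x640x3 uint8, red, green, blue; 480x640 float32, mm along the optical axis (not along the pixel's ray), 0 where there is no reading.
- get_calibration(name): a dict with "intrinsics" (3x3 intrinsics, pixels), "R" (3x3) and "t" (3): a world point X has camera coordinates R X + t; the wrist camera has in their place "T_tool_cam" (4x4, takes a point from camera to tool coordinates, whose origin is the TCP and whose axes are the flange's). Camera axes: x right, y down, z forward; pixel columns grow to the right and rows downward; lengths in mm; the calibration is good to about 2 mm. A picture is of the moment at which its call begins: read the wrist's pose just before it. get_calibration takes no time and is no camera call.
- sign_off(): hands the job in; it is judged then, once.
The state is a dict: "time": time; "qpos": joint angles; "dq": joint speeds; "joint_torque": joint torques, N m; "ee_pos": TCP position; "tcp_rot": TCP orientation; "contact_force": force on the tool from outside, world axes, zero at the start; "torque": the same for the moment, N m; "width": finger opening in mm; "finger_force": force on a finger pad.
Only numpy, scipy, OpenCV 4.12 (cv2) and the standard library are available. Lean on these libraries where they do the work, as an engineer would, in place of code of your own. Each camera call takes 0.05 s, during which the arm holds its last target. There are 200 camera calls.

## Working session

There is one attempt and no reset: what is moved stays moved. The work goes in short steps, Python scripts to look and compute and a tool call to move; the robot and the scene stay as the last step left them, time stands still between calls to the robot, and variables do not carry over. Pictures are saved under pics/ and viewed, at most 10 in all, crops included, and the job is handed in when it is done.

Besides the shell and the picture viewer there is one more tool, called after "Request:" in YAML: its name, and indented under it one key for each argument. servo_tool: Moves the arm, as the interface text tells. Its arguments: {"type":"object","properties":{"deltas":{"type":"array","items":{"type":"array","items":{"type":"number"}}},"fingers":{"type":"number"},"squeeze":{"type":"number"}},"required":["deltas"]}

```bash
mkdir -p pics; ls; cat > h.py <<'E'
from rig import *
import numpy as np, cv2
def snap(n,f):
    p,d=camera(n); cv2.imwrite(f'pics/{f}.png',cv2.cvtColor(p,cv2.COLOR_RGB2BGR)); np.save(f'pics/{f}.npy',d); return p,d
def cal(n):
    c=get_calibration(n); return [np.array(c[k]) for k in('intrinsics','R','t')]
def world(n,u,v,z=None,d=None):
    K,R,t=cal(n); r=np.linalg.inv(K)@np.array([u,v,1.])
    if d is not None: return R.T@(r*d-t)
    o=-R.T@t; w=R.T@r; return o+w*(z-o[2])/w[2]
def proj(n,X):
    K,R,t=cal(n); q=K@(R@np.array(X,float)+t); return q[:2]/q[2]
E
python3 - <<'E'
from h import *
np.set_printoptions(precision=3,suppress=True)
s=state(); print(s)
for n in('top','side'):
    snap(n,n+'0'); K,R,t=cal(n); print(n,K[0,0],-R.T@t,R.T[:,2])
E
```

```text
pics
{'time': 0.0, 'qpos': array([ 0.998,  0.182,  1.608, -0.   ,  1.354, -0.206]), 'dq': array([-0.001, -0.001,  0.   , -0.   , -0.   ,  0.001]), 'joint_torque': array([  0.001, -44.485, -35.136,   0.   ,   0.009,   0.   ]), 'ee_pos': array([205.914, 536.274, 241.355]), 'tcp_rot': array([-0.573, -3.088,  0.003]), 'contact_force': array([ 0.655,  0.159, -0.184]), 'torque': array([ 0.005,  0.006, -0.025]), 'finger_force': 0.0, 'width': 85.73296867244454}
top 459.7462833181921 [ 341.347    1.752 1088.474] [ 0.203 -0.006 -0.979]
side 486.8068413077296 [ 256.467 -797.856  626.422] [ 0.285  0.807 -0.517]
```

View pics/top0.png

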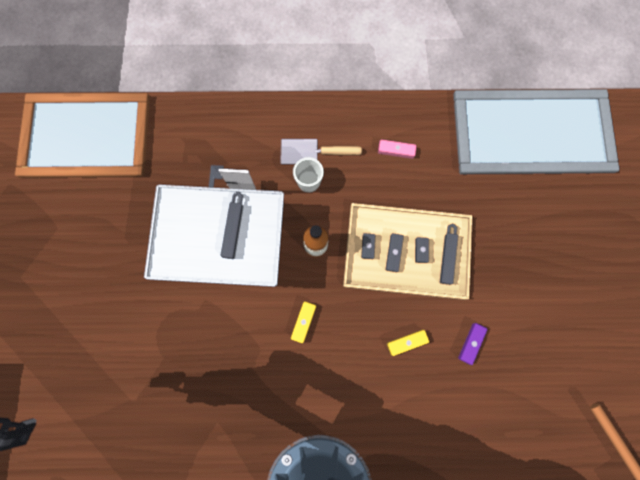

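View pics/side0.png

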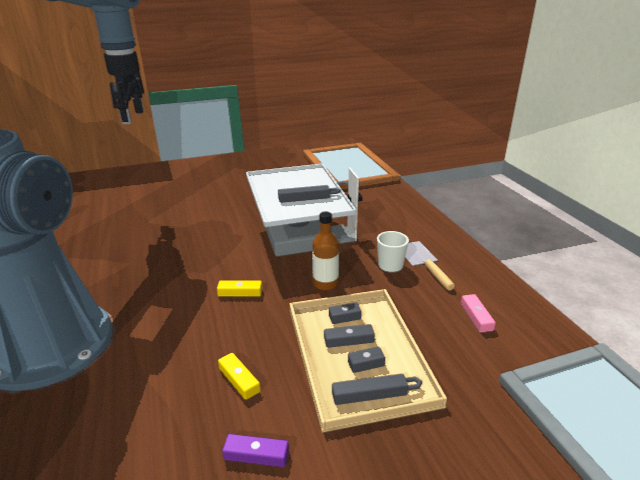

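Top view: the pan is at (215,235) with bar_a at (232,225). In the tray, left to right, are a short block (369,246), block_long (395,253), a short block (423,250) and bar_b (450,254). The pink, purple and yellow blocks lie outside the tray and are not meant. The bottle is at (316,241) and the pot at (308,175). Next I measure these and enlarge the gauge.

```bash
python3 - <<'E'
from h import *
np.set_printoptions(precision=1,suppress=True)
p=cv2.imread('pics/top0.png'); d=np.load('pics/top0.npy'); g=p.max(2)
def W(u,v): return world('top',u,v,d=np.median(d[int(v)-1:int(v)+2,int(u)-1:int(u)+2]))
for n,u,v in [('pan',180,235),('pan',265,260),('pan',200,200),('trayfl',382,280),('trayfl',436,220),('bottle',316,231),('pot',308,160)]: print(n,W(u,v))
m=(g<85).astype(np.uint8)
for n,(x0,y0,x1,y1) in dict(bar_a=(215,190,250,268),sA=(358,228,379,266),L=(383,225,407,278),sB=(412,230,433,272),bar_b=(437,218,463,292)).items():
    q=np.zeros_like(m); q[y0:y1,x0:x1]=m[y0:y1,x0:x1]
    c=max(cv2.findContours(q,0,2)[0],key=cv2.contourArea)
    r=cv2.minAreaRect(c); z=W(*r[0])[2]
    b=np.array([world('top',*k,z=z) for k in cv2.boxPoints(r)]); e=[b[1]-b[0],b[2]-b[1]]; e.sort(key=lambda a:np.linalg.norm(a))
    print(n,r[0],'ctr',b.mean(0),'size',np.linalg.norm(e[0]),np.linalg.norm(e[1]),'yaw',np.arctan(e[1][1]/e[1][0]), [W(r[0][0]+a,r[0][1]+bb)[2] for a,bb in((0,8),(0,-8),(3,4))])
for c,(u,v) in dict(tl=(159,186),tr=(284,191),br=(277,285),bl=(145,279)).items(): print(c,world('top',u,v,z=W(180,235)[2]+8))
s=cv2.imread('pics/side0.png')[150:250,290:420]; cv2.imwrite('pics/gauge.png',cv2.resize(s,None,fx=6,fy=6,interpolation=2)[:600])
ds=np.load('pics/side0.npy')
for u,v in[(270,190),(300,205),(330,345-0),(345,313),(350,335),(366,358),(370,388)]: print('side',u,v,world('side',u,v,d=ds[v,u]))
E
```

```text
pan [547.  294.9 119.9]
pan [491.1 111.5 119.9]
pan [624.6 255.2 120.4]
trayfl [ 458.6 -152.2    5.3]
trayfl [ 603.  -288.6    5.9]
bottle [542.4   2.5 169.7]
pot [736.2  20.   65.9]
bar_a (237.0675506591797, 231.59458923339844) ctr [549.4 168.6 141.6] size 3.522978955433416 110.9965403580414 yaw -0.13504128149261646 [np.float64(128.84024366930913), np.float64(143.06415227429633), np.float64(119.53344907053156)]
sA (366.0, 241.0) ctr [ 548.7 -115.    26.4] size 18.892651034189655 24.00637762840192 yaw -0.03203461476413484 [np.float64(26.754847773540817), np.float64(8.840188737468694), np.float64(26.967790096178533)]Traceback (most recent call last):
  File "<stdin>", line 9, in <module>
ValueError: max() iterable argument is empty
```

```bash
cat >> h.py <<'E'
def grid(n,d):
    K,R,t=cal(n); v,u=np.mgrid[:480,:640]; r=np.stack([(u-K[0,2])/K[0,0],(v-K[1,2])/K[1,1],np.ones_like(u)],-1)*d[...,None]
    return (r-t)@R
def pieces(n,d,zlo,zhi,box):
    P=grid(n,d); m=((P[...,2]>zlo)&(P[...,2]<zhi)&(d>0)).astype(np.uint8); x0,y0,x1,y1=box
    q=np.zeros_like(m); q[y0:y1,x0:x1]=m[y0:y1,x0:x1]
    for c in cv2.findContours(q,0,2)[0]:
        if cv2.contourArea(c)<80: continue
        k=np.zeros_like(m); cv2.drawContours(k,[c],-1,1,-1); X=P[(k&q)>0]; r=cv2.minAreaRect(X[:,:2].astype(np.float32))
        b=cv2.boxPoints(r); e=max(b[1]-b[0],b[2]-b[1],key=np.linalg.norm)
        print(n,cv2.minAreaRect(c)[0],'ctr',r[0],'size',r[1],'yaw %.3f'%np.arctan(e[1]/e[0]),'z',np.median(X[:,2]))
E
python3 - <<'E'
from h import *
np.set_printoptions(precision=1,suppress=True)
d=np.load('pics/top0.npy'); ds=np.load('pics/side0.npy')
pieces('top',d,134,170,(200,185,265,270)); pieces('top',d,20,60,(355,217,466,290))
pieces('side',ds,20,60,(320,300,425,408)); pieces('side',ds,134,170,(265,180,330,203))
for c,(u,v) in dict(tl=(159,186),tr=(284,191),br=(277,285),bl=(145,279)).items(): print(c,world('top',u,v,z=128))
for c,(u,v) in dict(tl=(350,204),tr=(472,214),br=(468,299),bl=(344,287)).items(): print(c,world('top',u,v,z=22))
s=cv2.imread('pics/side0.png')[150:250,290:420]; cv2.imwrite('pics/gauge.png',cv2.resize(s,None,fx=6,fy=6,interpolation=2)[:600])
E
```

```text
top (232.0946044921875, 224.93243408203125) ctr (565.5380249023438, 179.875) size (29.148677825927734, 146.36984252929688) yaw -0.134 z 143.28898264232214
top (422.0, 249.5) ctr (526.7926635742188, -246.1700897216797) size (28.826400756835938, 59.401634216308594) yaw -0.058 z 26.592322545305933
top (394.6399841308594, 252.51998901367188) ctr (521.139404296875, -181.89279174804688) size (30.621238708496094, 89.96331787109375) yaw -0.179 z 26.36397707302484
top (368.1603698730469, 245.77415466308594) ctr (537.5624389648438, -120.1939697265625) size (30.5313720703125, 59.95438766479492) yaw -0.093 z 26.77134096254592
top (449.6822204589844, 254.0191650390625) ctr (517.4368896484375, -311.3349304199219) size (29.744333267211914, 144.51593017578125) yaw -0.179 z 28.2586390945909
side (377.0830078125, 385.12225341796875) ctr (519.1369018554688, -312.3727111816406) size (31.91303253173828, 146.6928253173828) yaw -0.159 z 28.878289589415928
side (366.57208251953125, 356.3065490722656) ctr (527.40234375, -248.55966186523438) size (32.18243408203125, 59.33830642700195) yaw -0.081 z 27.23394031441253
side (349.4329528808594, 332.8963623046875) ctr (522.405029296875, -183.1955108642578) size (33.89616012573242, 90.71502685546875) yaw -0.199 z 27.114619536710016
side (345.0550231933594, 310.3164978027344) ctr (538.1033325195312, -122.09907531738281) size (32.43710708618164, 59.4781379699707) yaw -0.097 z 27.208375174919706
side (407.669921875, 331.1248474121094) ctr (626.078857421875, -206.51922607421875) size (173.29136657714844, 6.297671794891357) yaw 1.456 z 22.313120031537927
side (303.60040283203125, 191.13821411132812) ctr (552.60693359375, 178.931884765625) size (34.127742767333984, 118.03343963623047) yaw -0.183 z 143.52413005757722
tl [654.9 343.8 128. ]
tr [641.3  71.4 128. ]
br [436.9  84.8 128. ]
bl [452.  360.6 128. ]
tl [640.5 -79.7  22. ]
tr [ 613.2 -371.6   22. ]
br [ 411.1 -346.7   22. ]
bl [441.4 -61.2  22. ]
```

View pics/gauge.png

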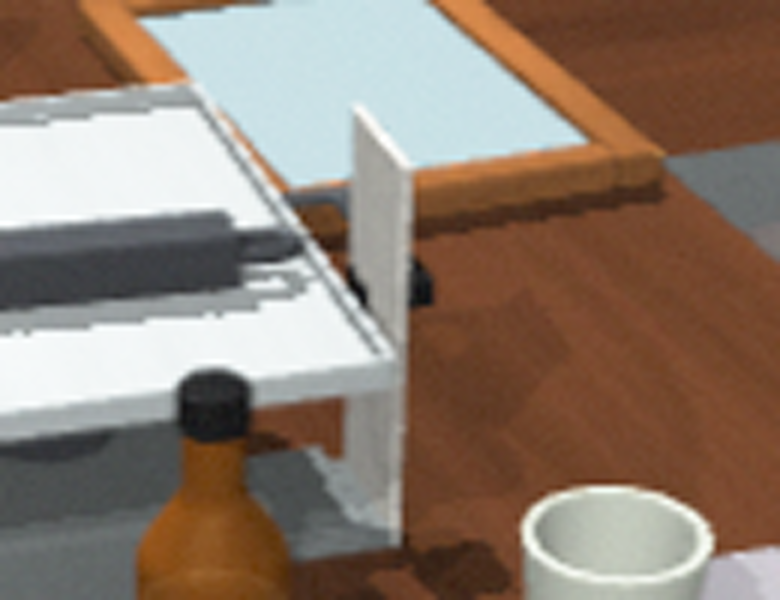

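The crop shows the white plate with the black clip straddling it at crop (420,282), which is side pixel (360,197). The pointer strip is at crop (315,198). Next I find the clip's height.

```bash
python3 - <<'E'
from h import *
np.set_printoptions(precision=1,suppress=True)
p=cv2.imread('pics/side0.png'); d=np.load('pics/side0.npy'); P=grid('side',d)
for v in range(190,204): print(v,[(int(p[v,u].max()),P[v,u].round().astype(int).tolist()) for u in(357,358,359,360,361,362)])
o=np.array([546,215.]); y=-.053; Rm=np.array([[np.cos(y),-np.sin(y)],[np.sin(y),np.cos(y)]])
for z in(80,89,98): print(z,proj('side',[*(o+Rm@[145,-29]),z]),proj('side',[*(o+Rm@[145,-3]),z]))
print('pointer',o+Rm@[142,13], proj('side',[*(o+Rm@[142,13]),120]))
E
```

```text
190 [(175, [672, 145, 138]), (143, [674, 143, 139]), (115, [794, 408, 1]), (117, [795, 404, 3]), (117, [800, 408, 0]), (123, [803, 406, 0])]
191 [(186, [672, 145, 135]), (147, [675, 147, 134]), (124, [791, 401, 1]), (123, [795, 404, -1]), (122, [797, 399, 1]), (125, [799, 398, 1])]
192 [(169, [673, 148, 132]), (120, [675, 147, 132]), (105, [703, 204, 101]), (122, [791, 395, 1]), (125, [795, 395, 0]), (124, [797, 393, 0])]
193 [(168, [671, 144, 131]), (97, [675, 145, 130]), (61, [700, 197, 102]), (106, [703, 197, 102]), (122, [794, 392, -2]), (124, [793, 384, 2])]
194 [(175, [671, 143, 129]), (111, [673, 142, 129]), (26, [699, 195, 101]), (63, [702, 195, 100]), (107, [788, 380, 1]), (122, [793, 383, -1])]
195 [(162, [672, 146, 125]), (83, [675, 146, 124]), (39, [697, 190, 100]), (45, [698, 186, 102]), (80, [702, 188, 100]), (115, [788, 372, 2])]
196 [(161, [672, 144, 123]), (79, [674, 144, 123]), (41, [694, 183, 102]), (36, [697, 183, 101]), (50, [697, 177, 104]), (96, [701, 180, 102])]
197 [(152, [673, 147, 119]), (69, [675, 145, 120]), (30, [694, 181, 100]), (29, [695, 179, 101]), (
[... 310 characters left out ...]
, 178, 95])]
200 [(141, [672, 143, 113]), (45, [690, 178, 94]), (27, [695, 183, 91]), (23, [696, 181, 91]), (29, [698, 179, 92]), (88, [701, 180, 91])]
201 [(148, [673, 146, 109]), (77, [691, 181, 89]), (76, [766, 341, 1]), (101, [768, 341, 1]), (106, [770, 338, 2]), (111, [774, 338, 1])]
202 [(154, [673, 144, 107]), (108, [675, 145, 106]), (105, [764, 338, -1]), (105, [765, 332, 2]), (106, [767, 330, 3]), (107, [773, 336, -1])]
203 [(153, [672, 143, 105]), (104, [757, 329, 2]), (104, [760, 328, 2]), (103, [762, 326, 2]), (103, [764, 323, 3]), (106, [767, 323, 3])]
80 [357.5 204.9] [354.  200.4]
89 [357.7 201.7] [354.1 197.1]
98 [357.8 198.3] [354.2 193.9]
pointer [688.5 220.5] [351.2 183.3]
```

The clip spans z ≈ 90–101, so its centre is ≈95.5. The pan stands at 120, so it needs about 0.305 kg more: block_long plus one short block. Candidates for block_long are dark (395,253), 90×30 mm in the tray, and the yellow (304,322), yellow (408,343), purple (474,344) and pink (397,148) look-alikes. Only the dark one fits. I confirm that in a crop.

```bash
python3 -c "
import cv2
s=cv2.imread('pics/top0.png')[195:305,335:480]; cv2.imwrite('pics/traycrop.png',cv2.resize(s,None,fx=4,fy=4,interpolation=2))"
cat >> h.py <<'E'
def th():
    from scipy.spatial.transform import Rotation as Ro
    x=Ro.from_rotvec(state()['tcp_rot']).as_matrix()[:,0]; return np.arctan2(x[1],x[0])%(2*np.pi)
def go(x,y,z,yaw):
    s=state(); e=s['ee_pos']; t=np.pi+yaw; D=np.array([x,y,z])-e
    print('t',s['time'],'at',e.round(1),'turn %.3f'%(th()-t),'then shift',round(D[0]*np.cos(t)+D[1]*np.sin(t),1),round(D[0]*np.sin(t)-D[1]*np.cos(t),1),round(-D[2],1),'w',s['width'],'F',s['contact_force'])
E
python3 -c "
from h import *
go(521.5,-182.5,240,-.187)"
```

```text
t 0.1 at [205.9 536.3 241.5] turn -0.180 then shift -443.7 -647.6 1.5 w 85.37038347540857 F [ 1.27276354  0.08307334 -1.30638032]
```

View pics/traycrop.png

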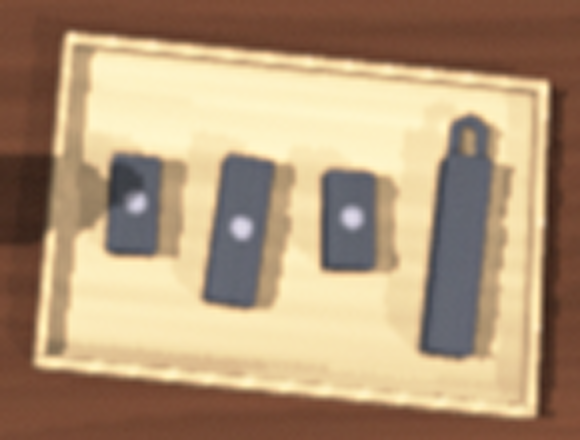

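The crop shows block_long at crop (241,228), the longer dark piece without an eye. The short blocks are at (135,203) and (350,218), and bar_b is at (458,235). Moving above block_long.

Request:
servo_tool:
  deltas:
    - [0, 0, 0, -0.09]
    - [0, 0, 0, -0.09]
    - [-24.6, -35.9, 0, 0]
    - [-24.6, -35.9, 0, 0]
    - [-24.6, -35.9, 0, 0]
  fingers: 54
  squeeze: 40

```text
time: 0.6
ee_pos: [258.6, 415.8, 241.6]
tcp_rot: [-0.291, -3.128, 0.002]
contact_force: [1.1, 0.9, 1.2]
width: 46.0
finger_force: 0.0
```

Request:
servo_tool:
  deltas:
    - [-24.6, -35.9, 0, 0]
    - [-24.6, -35.9, 0, 0]
    - [-24.6, -35.9, 0, 0]
    - [-24.6, -35.9, 0, 0]
    - [-24.6, -35.9, 0, 0]

```text
time: 1.1
ee_pos: [346.3, 216.4, 242.1]
tcp_rot: [0.292, 3.128, 0.0]
contact_force: [0.4, 0.2, 0.4]
width: 46.3
finger_force: 0.0
```

Request:
servo_tool:
  deltas:
    - [-24.6, -35.9, 0, 0]
    - [-24.6, -35.9, 0, 0]
    - [-24.6, -35.9, 0, 0]
    - [-24.6, -35.9, 0, 0]
    - [-24.6, -35.9, 0, 0]

```text
time: 1.6
ee_pos: [434.0, 17.0, 242.2]
tcp_rot: [0.294, 3.128, 0.0]
contact_force: [0.1, 1.1, -0.6]
width: 45.9
finger_force: 0.0
```

Request:
servo_tool:
  deltas:
    - [-24.6, -35.9, 0, 0]
    - [-24.6, -35.9, 20, 0]
    - [-24.6, -35.9, 30, 0]
    - [-24.6, -35.9, 30, 0]
    - [-24.6, -35.9, 20, 0]

```text
time: 2.1
ee_pos: [518.7, -177.1, 143.1]
tcp_rot: [-0.293, -3.125, -0.002]
contact_force: [-0.2, -0.3, 0.4]
width: 46.2
finger_force: 0.0
```

```bash
python3 - <<'E'
from h import *
go(521.5,-182.5,19,-.187)
from scipy.spatial.transform import Rotation as Ro
s=state(); c=get_calibration('wrist'); p,d=snap('wrist','w0')
K=np.array(c['intrinsics']); T=np.array(c['T_tool_cam']); v,u=np.mgrid[:480,:640]
X=np.stack([(u-K[0,2])/K[0,0],(v-K[1,2])/K[1,1],np.ones_like(u)],-1)*d[...,None]
Rw=Ro.from_rotvec(s['tcp_rot']).as_matrix(); P=(X@T[:3,:3].T+T[:3,3])@Rw.T+s['ee_pos']
m=((P[...,2]>19)&(P[...,2]<40)&(d>0)&(abs(P[...,0]-525)<85)).astype(np.uint8)
for k in cv2.findContours(m,0,2)[0]:
    if cv2.contourArea(k)<600: continue
    q=np.zeros_like(m); cv2.drawContours(q,[k],-1,1,-1); Y=P[(q&m)>0]; r=cv2.minAreaRect(Y[:,:2].astype(np.float32)); print(r,np.median(Y[:,2]))
E
```

```text
t 2.1 at [ 518.7 -177.1  143.1] turn 0.000 then shift -3.8 -4.8 124.1 w 46.204638481029825 F [-0.20095775 -0.34953752  0.41640304]
((527.3839721679688, -247.7035675048828), (30.479816436767578, 59.5528450012207), 86.60540008544922) 27.085283781385414
((538.2858276367188, -121.04955291748047), (30.33535385131836, 60.02814865112305), 85.14910888671875) 26.937770254727198
((536.16845703125, -10.723953247070312), (25.850177764892578, 54.52919006347656), 62.12036895751953) 30.761790105194137
((522.01171875, -182.6020050048828), (30.086515426635742, 89.45150756835938), 79.32923889160156) 27.031671676487434
((519.105712890625, -358.64166259765625), (7.069647312164307, 159.7069091796875), 83.47261810302734) 21.73212122986014
((515.9332885742188, -311.1885986328125), (28.669818878173828, 139.77639770507812), 79.77893829345703) 29.014025848383326
((513.3668823242188, -78.21419525146484), (180.30078125, 75.058837890625), 18.740367889404297) 21.677859623041407
```

The wrist view agrees: block_long is at (522,-182.6), its top at z=27. Descending to grasp.

Request:
servo_tool:
  deltas:
    - [-1, -1.5, 35, 0]
    - [0, 0, 35, 0]
    - [0, 0, 30, 0]
    - [0, 0, 16, 0]
    - [0, 0, 5, 0]

```text
time: 2.65
ee_pos: [518.2, -176.7, 21.9]
tcp_rot: [-0.293, -3.123, -0.003]
contact_force: [-0.1, -0.3, 0.9]
width: 46.3
finger_force: 0.0
```

Request:
servo_tool:
  deltas:
    - [0, 0, 0, 0]
    - [0, 0, 0, 0]
    - [0, 0, 0, 0]
    - [0, 0, 0, 0]
    - [0, 0, 0, 0]
  fingers: 20

```text
time: 3.15
ee_pos: [520.4, -177.9, 25.2]
tcp_rot: [0.293, 3.127, -0.001]
contact_force: [-0.3, -1.3, -2.7]
width: 28.9
finger_force: 43.7
```

```bash
python3 -c "
from h import *
go(522,-182.6,19,-.187)"
```

```text
t 3.15 at [ 520.4 -177.9   25.2] turn 0.000 then shift -2.4 -4.3 6.2 w 28.947981225862804 F [-0.32567276 -1.30411981 -2.67486551]
```

Request:
servo_tool:
  deltas:
    - [0, 0, -10, 0]
    - [0, 0, -30, 0]
    - [0, 0, -45, 0]
    - [0, 0, -45, 0]
    - [0, 0, -45, 0]

```text
time: 3.65
ee_pos: [519.8, -177.5, 202.0]
tcp_rot: [0.293, 3.128, -0.0]
contact_force: [0.8, -0.6, -2.2]
width: 28.6
finger_force: 43.7
```

Request:
servo_tool:
  deltas:
    - [0, 0, -35, 0]
    - [5, 25, -10, 0]
    - [5, 42, 0, 0]
    - [5, 42, 0, 0]
    - [5, 42, 0, 0]

```text
time: 4.15
ee_pos: [528.3, -24.3, 245.7]
tcp_rot: [0.294, 3.126, -0.0]
contact_force: [0.5, 0.7, -2.4]
width: 28.6
finger_force: 43.7
```

Request:
servo_tool:
  deltas:
    - [6, 42, 0, 0]
    - [6, 42, 0, 0]
    - [6, 42, 0, 0]
    - [6, 42, 0, 0]
    - [6, 42, 0, 0]

```text
time: 4.65
ee_pos: [537.7, 188.0, 245.5]
tcp_rot: [0.293, 3.127, 0.0]
contact_force: [-0.1, -0.5, -2.1]
width: 28.8
finger_force: 43.7
```

Request:
servo_tool:
  deltas:
    - [6, 42, 0, 0]
    - [2, 34, 15, 0]
    - [0, 0, 30, 0]
    - [0, 0, 20, 0]
    - [0, 0, 0, 0]

```text
time: 5.15
ee_pos: [541.7, 262.2, 176.5]
tcp_rot: [-0.291, -3.122, 0.004]
contact_force: [-0.3, -0.4, -2.2]
width: 29.0
finger_force: 43.7
```

```bash
python3 - <<'E'
from h import *
go(545,262,126,-.187)
p,d=snap('top','t1'); pieces('top',d,134,200,(140,180,285,285))
E
```

```text
t 5.15 at [541.7 262.2 176.5] turn 0.001 then shift -3.3 0.4 50.5 w 29.026974469971368 F [-0.28969984 -0.39902873 -2.16192276]
top (191.97645568847656, 244.19410705566406) ctr (515.0452270507812, 254.715087890625) size (31.741287231445312, 33.02360534667969) yaw -0.074 z 178.41302435457186
top (195.0, 215.5) ctr (576.0968017578125, 252.0205841064453) size (22.333816528320312, 24.81551742553711) yaw -0.182 z 177.89915055588457
top (232.05406188964844, 225.17567443847656) ctr (564.9932250976562, 179.5819549560547) size (29.124040603637695, 146.0216522216797) yaw -0.132 z 143.2367050222217
```

Request:
servo_tool:
  deltas:
    - [0, 0, 20, 0]
    - [0, 0, 12, 0]
    - [0, 0, 4, 0]
    - [0, 0, 3, 0]
    - [0, 0, 3, 0]

```text
time: 5.7
ee_pos: [544.9, 262.4, 138.4]
tcp_rot: [0.293, 3.126, 0.001]
contact_force: [-0.3, -0.3, -1.2]
width: 28.9
finger_force: 43.7
```

Request:
servo_tool:
  deltas:
    - [0, 0, 3, 0]
    - [0, 0, 3, 0]
    - [0, 0, 2, 0]
    - [0, 0, 0, 0]
    - [0, 0, 0, 0]

```text
time: 6.2
ee_pos: [544.3, 262.4, 129.6]
tcp_rot: [0.293, 3.128, 0.0]
contact_force: [-0.7, -1.3, -0.7]
width: 28.7
finger_force: 43.8
```

Request:
servo_tool:
  deltas:
    - [0, 0, 3, 0]
    - [0, 0, 2, 0]
    - [0, 0, 0, 0]
    - [0, 0, 0, 0]
    - [0, 0, 0, 0]

```text
time: 6.7
ee_pos: [544.3, 262.4, 124.6]
tcp_rot: [-0.293, -3.128, 0.0]
contact_force: [0.7, 0.2, 0.5]
width: 29.1
finger_force: 43.9
```

Request:
servo_tool:
  deltas:
    - [0, 0, 0, 0]
    - [0, 0, 0, 0]
    - [0, 0, 0, 0]
    - [0, 0, 0, 0]
    - [0, 0, -10, 0]
  fingers: 54

```text
time: 7.2
ee_pos: [543.2, 262.1, 133.4]
tcp_rot: [-0.293, -3.125, 0.002]
contact_force: [-0.6, 0.1, -0.9]
width: 46.3
finger_force: 0.0
```

Request:
servo_tool:
  deltas:
    - [0, 0, -25, 0]
    - [0, 0, -40, 0]
    - [0, 0, -40, 0]
    - [0, 0, 0, 0]
    - [0, 0, 0, 0]

```text
time: 7.7
ee_pos: [545.0, 262.6, 241.6]
tcp_rot: [0.293, 3.124, 0.002]
contact_force: [0.3, 0.1, -0.9]
width: 45.9
finger_force: 0.0
```

```bash
python3 - <<'E'
from h import *
go(527.4,-247.7,25,-.06)
d=np.load('pics/top0.npy')
p,d=snap('side','s2'); P=grid('side',d)
q=P[(P[...,0]>470)&(P[...,0]<630)&(P[...,1]>100)&(P[...,1]<335)&(P[...,2]>90)&(P[...,2]<135)]
print(np.percentile(q[:,2],[5,25,50,75]))
p,d=snap('top','t2'); P=grid('top',d); print(np.median(P[255:265,255:268,2])); pieces('top',d,118,150,(140,190,283,282))
E
```

```text
t 7.7 at [545.  262.6 241.6] turn -0.127 then shift -13.0 -510.5 216.6 w 45.93214506979534 F [ 0.33495218  0.07280766 -0.88487664]
[103.72808347 104.85766047 106.07564291 119.53878725]
104.21825438480798
top (195.11766052246094, 234.52943420410156) ctr (547.861572265625, 262.0470886230469) size (30.274682998657227, 90.2037353515625) yaw -0.199 z 125.7729058065268
top (233.533935546875, 226.67979431152344) ctr (565.59619140625, 179.667236328125) size (28.888347625732422, 147.0036163330078) yaw -0.139 z 127.6878599977747
```

The pan is now at 104.2, and a short block brings it to about 96. Going to the short block at (423,250), which is now free on one side.

Request:
servo_tool:
  deltas:
    - [0, 0, 0, -0.127]
    - [-1, -30, 0, 0]
    - [-1, -40, 0, 0]
    - [-1, -40, 0, 0]
    - [-1, -40, 0, 0]

```text
time: 8.3
ee_pos: [538.0, 111.2, 237.6]
tcp_rot: [-0.093, -3.137, 0.0]
contact_force: [0.5, -0.1, 0.4]
width: 45.9
finger_force: 0.0
```

Request:
servo_tool:
  deltas:
    - [-1, -40, 0, 0]
    - [-1, -40, 0, 0]
    - [-1, -40, 0, 0]
    - [-1, -40, 0, 0]
    - [-1, -40, 0, 0]

```text
time: 8.8
ee_pos: [531.1, -88.8, 237.8]
tcp_rot: [-0.094, -3.137, -0.002]
contact_force: [-0.6, -0.3, -0.5]
width: 45.9
finger_force: 0.0
```

Request:
servo_tool:
  deltas:
    - [-1, -40, 0, 0]
    - [-1, -40, 0, 0]
    - [-1, -40, 20, 0]
    - [-1, -40, 40, 0]
    - [0, 0, 40, 0]

```text
time: 9.3
ee_pos: [526.5, -247.4, 142.9]
tcp_rot: [0.101, 3.139, -0.003]
contact_force: [0.2, 0.7, -0.5]
width: 46.2
finger_force: 0.0
```

Request:
servo_tool:
  deltas:
    - [0, 0, 20, 0]
    - [0, 0, 0, 0]
    - [0, 0, 0, 0]
    - [0, 0, 0, 0]
    - [0, 0, 0, 0]

```text
time: 9.8
ee_pos: [528.0, -243.2, 125.9]
tcp_rot: [0.093, 3.138, -0.003]
contact_force: [0.3, 0.3, 0.1]
width: 46.0
finger_force: 0.0
```

```bash
python3 -c "
from h import *
go(527.4,-247.7,22,-.06)"
```

```text
t 9.8 at [ 528.  -243.2  125.9] turn 0.001 then shift 0.3 -4.6 103.9 w 45.984640329600296 F [0.30942108 0.3336982  0.10589647]
```

Request:
servo_tool:
  deltas:
    - [0, -4.5, 30, 0]
    - [0, 0, 35, 0]
    - [0, 0, 22, 0]
    - [0, 0, 12, 0]
    - [0, 0, 0, 0]

```text
time: 10.3
ee_pos: [526.2, -246.8, 24.4]
tcp_rot: [-0.093, -3.139, -0.002]
contact_force: [-0.3, 0.2, 0.5]
width: 45.9
finger_force: 0.0
```

Request:
servo_tool:
  deltas:
    - [0, 0, 2, 0]
    - [0, 0, 0, 0]
    - [0, 0, 0, 0]
    - [0, 0, 0, 0]
    - [0, 0, 0, 0]
  fingers: 20

```text
time: 10.8
ee_pos: [527.7, -248.0, 24.8]
tcp_rot: [0.094, 3.138, -0.002]
contact_force: [-0.8, 0.7, 6.6]
width: 29.2
finger_force: 40.4
```

Request:
servo_tool:
  deltas:
    - [0, 0, -10, 0]
    - [0, 0, -30, 0]
    - [0, 0, -45, 0]
    - [0, 0, -45, 0]
    - [0, 0, -45, 0]

```text
time: 11.3
ee_pos: [526.1, -246.9, 200.2]
tcp_rot: [-0.094, -3.14, -0.0]
contact_force: [1.0, -0.9, -1.1]
width: 28.7
finger_force: 39.8
```

Request:
servo_tool:
  deltas:
    - [0, 0, -35, 0]
    - [5, 27, -10, 0]
    - [5, 40, 0, 0]
    - [5, 40, 0, 0]
    - [5, 40, 0, 0]

```text
time: 11.8
ee_pos: [514.8, -98.0, 243.7]
tcp_rot: [0.095, 3.14, -0.0]
contact_force: [0.2, 0.5, -1.7]
width: 29.1
finger_force: 39.8
```

Request:
servo_tool:
  deltas:
    - [5, 40, 0, 0]
    - [5, 40, 0, 0]
    - [5, 40, 0, 0]
    - [5, 40, 0, 0]
    - [5, 40, 0, 0]

```text
time: 12.3
ee_pos: [501.7, 103.4, 243.7]
tcp_rot: [0.094, 3.14, -0.0]
contact_force: [-0.2, -0.0, -0.0]
width: 29.3
finger_force: 39.8
```

Request:
servo_tool:
  deltas:
    - [5, 25, 20, 0]
    - [0, 0, 40, 0]
    - [0, 0, 20, 0]
    - [0, 0, 0, 0]
    - [0, 0, 0, 0]

```text
time: 12.8
ee_pos: [499.0, 127.0, 163.8]
tcp_rot: [-0.094, -3.14, 0.0]
contact_force: [0.5, -0.8, -1.2]
width: 29.0
finger_force: 39.8
```

```bash
python3 - <<'E'
from h import *
go(500,127,124.5,-.06)
p,d=snap('top','t3'); pieces('top',d,118,200,(140,180,300,282)); P=grid('top',d); print(np.median(P[255:265,160:170,2]))
E
```

```text
t 12.8 at [499.  127.  163.8] turn 0.000 then shift -1.0 0.1 39.3 w 28.95514971715091 F [ 0.53034167 -0.75832811 -1.16694503]
548.5011482212117
```

View pics/t3.png

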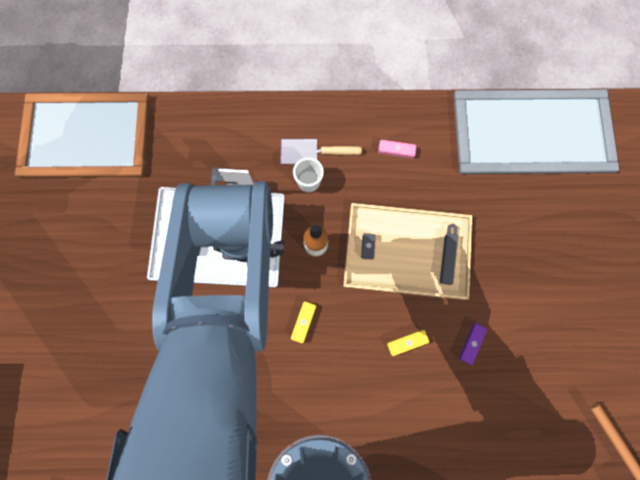

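The arm hides the pan at (215,235), but the tray now shows only one short block (369,246) and bar_b (450,254), so the block is held. Lowering.

Request:
servo_tool:
  deltas:
    - [0, 0, 20, 0]
    - [0, 0, 12, 0]
    - [0, 0, 4, 0]
    - [0, 0, 3, 0]
    - [0, 0, 2, 0]

```text
time: 13.35
ee_pos: [499.4, 126.9, 122.7]
tcp_rot: [0.094, 3.139, 0.0]
contact_force: [-0.2, 0.5, -0.9]
width: 29.2
finger_force: 39.9
```

Request:
servo_tool:
  deltas:
    - [0, 0, 2, 0]
    - [0, 0, 2, 0]
    - [0, 0, 2, 0]
    - [0, 0, 0, 0]
    - [0, 0, 0, 0]

```text
time: 13.85
ee_pos: [499.1, 127.0, 116.3]
tcp_rot: [0.094, 3.14, -0.0]
contact_force: [0.7, -0.7, 0.8]
width: 29.1
finger_force: 39.9
```

Request:
servo_tool:
  deltas:
    - [0, 0, 0, 0]
    - [0, 0, 0, 0]
    - [0, 0, 0, 0]
    - [0, 0, 0, 0]
    - [0, 0, -10, 0]
  fingers: 45

```text
time: 14.35
ee_pos: [497.8, 127.0, 125.3]
tcp_rot: [-0.094, -3.137, 0.0]
contact_force: [0.3, 0.8, -0.2]
width: 38.4
finger_force: 0.0
```

Request:
servo_tool:
  deltas:
    - [0, 0, -25, 0]
    - [0, 0, -40, 0]
    - [0, 0, -45, 0]
    - [0, 0, -20, 0]
    - [-20, -20, 0, 0]

```text
time: 14.85
ee_pos: [519.0, 107.6, 261.8]
tcp_rot: [0.089, 3.132, 0.002]
contact_force: [0.4, -1.0, 0.5]
width: 38.6
finger_force: 0.0
```

Request:
servo_tool:
  deltas:
    - [10, -42, 0, 0]
    - [10, -42, 0, 0]
    - [10, -42, 0, 0]
    - [10, -42, 0, 0]
    - [10, -42, 0, 0]

```text
time: 15.35
ee_pos: [454.7, -102.2, 257.2]
tcp_rot: [0.093, 3.139, -0.001]
contact_force: [0.8, -0.4, -0.6]
width: 38.6
finger_force: 0.0
```

Request:
servo_tool:
  deltas:
    - [0, -20, 0, 0]
    - [0, 0, 0, 0]
    - [0, 0, 0, 0]
    - [0, 0, 0, 0]
    - [0, 0, 0, 0]

```text
time: 15.85
ee_pos: [454.3, -119.6, 256.3]
tcp_rot: [0.091, 3.14, 0.0]
contact_force: [-0.7, -0.4, 0.6]
width: 38.2
finger_force: 0.0
```

```bash
python3 - <<'E'
from h import *
np.set_printoptions(precision=1,suppress=True)
p,d=snap('top','t4'); P=grid('top',d); print([np.median(P[a:a+6,b:b+6,2]) for a,b in((250,170),(205,265),(215,175))]); pieces('top',d,110,150,(150,190,281,282))
p,d=snap('side','s4'); P=grid('side',d); print(state()['time'],state()['ee_pos'])
# clip / pointer pixels: dark, near gauge
m=(p.max(2)<75)&(P[...,0]>675)&(P[...,0]<715)&(P[...,1]>160)&(P[...,1]<240)&(P[...,2]>60)&(P[...,2]<160)
for v in range(470):
    u=np.where(m[v])[0]
    if len(u): print(v,u.min(),u.max(),P[v,u].min(0),P[v,u].max(0))
s=cv2.resize(p[160:230,320:400],None,fx=7,fy=7,interpolation=cv2.INTER_CUBIC)
cv2.imwrite('pics/g4.png',s[...,::-1])
E
```

```text
[np.float64(96.80677054624218), np.float64(95.75184712365422), np.float64(96.08481909959582)]
top (257.691162109375, 257.5146789550781) ctr (497.59149169921875, 127.94920349121094) size (30.278278350830078, 59.1878547668457) yaw -0.060 z 117.98150598623378
top (195.94107055664062, 235.25796508789062) ctr (547.8040771484375, 262.2848205566406) size (31.706768035888672, 90.81436157226562) yaw -0.184 z 117.97825901161406
top (234.35226440429688, 227.4742889404297) ctr (565.678955078125, 179.8157501220703) size (28.792266845703125, 146.9512481689453) yaw -0.137 z 119.43379229112661
15.95 [ 454.3 -119.8  256.2]
193 359 359 [701.4 199.7 100.7] [701.4 199.7 100.7]
194 359 360 [699.2 191.7 100.7] [700.6 194.4 101.8]
195 359 361 [697.1 185.2 100.6] [700.7 189.5 102.5]
196 359 361 [694.7 180.5 100.9] [698.6 183.9 102.3]
197 359 361 [692.  176.9 100.1] [697.8 178.6 101.5]
198 358 361 [689.9 177.1  97.3] [697.2 179.6  98.7]
199 358 361 [690.7 178.6  93. ] [698.  182.5  95.1]
200 358 361 [689.  176.2  92.1] [697.7 180.   94.6]
```

View pics/g4.png

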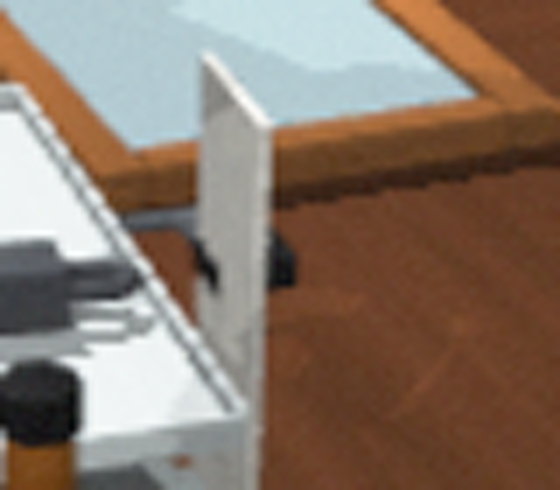

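The clip's front face spans z ≈ 90–101, so its centre is ≈95, and the pan and pointer hang at 96.2. In the crop the pointer strip at (160,218) leads in behind the plate level with the clip at (280,262). I check once more that the pan is still, then hand in.

```bash
python3 - <<'E'
from h import *
a=np.load('pics/top0.npy'); p,d=snap('top','t5'); P=grid('top',d); Q=grid('top',a)
z=[np.median(P[y:y+6,x:x+6,2]) for y,x in((250,170),(205,265),(215,175))]; print(z)
for n,(u,v) in dict(bottle=(316,231),pot=(308,162)).items(): print(n,P[v,u].round(),Q[v,u].round())
if abs(np.mean(z)-95.5)<2.5: print(sign_off())
E
```

```text
[np.float64(95.796267323997), np.float64(95.78562967694954), np.float64(95.77465574594213)]
bottle [542.   2. 169.] [543.   2. 169.]
pot [735.  20.  57.] [735.  20.  55.]
the job is handed in; nothing more can be done
None
```

I added block_long and one short block next to bar_a and handed the job in: the pan hangs still with its floor and pointer at 95.8 mm, within about 1 mm of the clip's measured centre (about 95 mm); the clip, bottle and pot have not moved, and the scraper looked in place in the last picture I viewed.

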